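# Load the sample case, press everything below the rim and shut it

## Task

Take the short cartridge from the sloping stand and set it upright in the free bay of the open hinged case. Gently press it and the cartridge already in the other bay all the way down, so that neither stands above the rim, and only then close the lid fully. Do not drop or ram anything, and leave the tall cartridge and the other things on the bench where they are.

Things in the scene. Friction and masses are not known exactly. Their poses are not given: they have to be found in the camera images.
- case: Grey hinged case fixed to the bench, 140 (x) x 190 (y) x 75 high, walls and floor 5. Origin: centre of its underside; hinge along its +x side, z up. A divider 65 high splits it into two bays, each 130 x 87 inside: the +y bay (centre y +46) holds the loaded cartridge, the -y bay (centre y -46) is free. Over 60 N on the case, its parts or lid, directly or through a cartridge, is ramming.
- free_bay (a point): Centre of the free bay, 11 above the case's underside: the top of its lift deck when fully down. The deck, a flat plate 120 x 80, is the bay's floor: it slides up and down with stiff friction, carries a cartridge without sinking, yields to about 6 N of push (more if fast), stays where left. It starts raised by an unknown 14 to 28, so a cartridge set on it stands above the rim until pressed down.
- loaded_bay (a point): Centre of the other bay, 11 above the case's underside: the top of its lift deck when fully down. The deck is like the free bay's and starts raised by 22. A cartridge counts as fully down when its underside is within 3.5 of this height.
- case_hinge (a point): Middle of the lid's hinge line, at the rim on the case's +x side; axes as the case's; the hinge line runs along y.
- case_lid (a joint): Lid angle, rad: 0 shut on the rim, grows opening upward and over to +x (1.57 upright, 1.95 stop). Starts at 1.65 to 1.85. Plate 140 (from the hinge) x 190 x 8 with a finger lip 50 wide, 8 thick, standing 14 beyond the middle of its free edge. Stiff hinge: stays where left; about 3 N at the free edge moves it. Push it over from behind (+x side), then press it down.
- lid_edge (a point): Middle of the lid's finger lip at its very end, on the outer face: 154 from the hinge line.
- short_cartridge: White cartridge to load, 54 high, about 160 g: body 50 (x) x 60 (y) x 32, and centred on top a pull tab 12 (x) x 40 (y) x 22 high between flat shoulders. Origin: centre of its underside, z up through the tab. At the start it leans 35 deg in a pocket of the stand, z up and towards the stand's -x. Pinch the tab across its 12 (along x). Fully down its top is 10 below the rim; either way round.
- loaded_cartridge: Exactly like the short cartridge but already upright in the +y bay of the case, loose on its raised deck with its top 12 above the rim; it must be pressed down 22 until its deck stops. Origin: centre of its underside.
- tall_cartridge: White cartridge of the same plan and tab but 84 high in all (body 62), in the other pocket of the stand; too tall for the case. Stays where it is. Origin: centre of its underside.
- stand: White sloping stand fixed to the bench, 180 (y) wide, two pockets side by side at y -43 and +43; short and tall cartridge may be in either. Origin: centre of its underside, z up. Pocket floors are tilted 35 deg, facing up and to the stand's -x, their centres 62 high; low-side lip 24 above the pocket floor, back wall 34, side walls 22. A cartridge is drawn out along its own z.
- tube_rack_a: Blue tube rack 85 x 200 x 28 with white tubes to 43 high, a bystander. Origin: centre of its underside.
- vial: Small amber bottle, 32 diameter, 60 high, standing between stand and case, a bystander. Origin: centre of its underside.
- tube_rack_b: Green tube rack, same size as the blue one, a bystander. Origin: centre of its underside.
- beaker: Open glass beaker, 60 diameter, 70 high, a bystander. Origin: centre of its underside.
- tip_box: Yellow box 85 x 120 x 50, a bystander. Origin: centre of its underside.
- marker: Black marker 120 long, 12 thick, lying on the bench, a bystander. Origin: centre of its underside.
- jar: Clear capped jar, 60 diameter, 70 high, a bystander. Origin: centre of its underside.

How it is judged (in metres and radians):
On the way, in this order (a step that is already met when the one before it is completed fails the run):
1. with the lid still open, the short cartridge is upright in the free bay and both cartridges are pressed fully down, below the rim (x of short_cartridge in the frame of case between -0.045 and 0.045 m and y of short_cartridge in the frame of case between -0.085 and -0.008 m and z of each of short_cartridge, loaded_cartridge in the frame of case below 0.0145 m and angle between each of short_cartridge, loaded_cartridge's own z axis and vertical below 0.12 rad and horizontal distance between loaded_cartridge and case below 0.085 m and value of joint case_lid above 1 rad), for 0.2 s.
2. the lid is shut (value of joint case_lid below 0.04 rad), for 0.2 s.
At the end, for the whole second after the job is handed in: The short cartridge stands upright (within 7 deg) in the free bay and the loaded cartridge in its own, both with the underside within 3.5 mm of fully down and at rest, and the lid is shut to within 0.04 rad (x of short_cartridge in the frame of case between -0.045 and 0.045 m and y of short_cartridge in the frame of case between -0.085 and -0.008 m and z of each of short_cartridge, loaded_cartridge in the frame of case below 0.0145 m and angle between each of short_cartridge, loaded_cartridge's own z axis and vertical below 0.12 rad and horizontal distance between loaded_cartridge and case below 0.085 m and value of joint case_lid below 0.04 rad and linear speed of each of short_cartridge, loaded_cartridge below 0.02 m/s); the robot touches nothing.
It fails at once if the short cartridge dropped (falling free from over about 20 mm) (contact force between the fingers and short_cartridge below 0.2 N and linear speed of short_cartridge above 0.6 m/s).
It fails at once if the case, its lid or its parts pushed with over 60 N by the gripper (contact force between the fingers and case above 60 N).
It fails at once if a cartridge dropped into or rammed against the case (over 60 N) (contact force between any of short_cartridge, loaded_cartridge and case above 60 N).
It fails at once if the loaded cartridge taken out of the case (z of loaded_cartridge in the frame of case above 0.06 m).
It fails at once if the tall cartridge or a bystander moved over 30 mm (distance of any of tall_cartridge, tube_rack_a, vial, jar, tube_rack_b, beaker, tip_box, marker from where it was at the start of the episode above 0.03 m).
It also fails if it takes over 72 s, if anything falls off the work surface, if the arm or the gripper's body presses on something with over 40 N, if the wrist force passes 120 N, or if a joint passes its speed limit or range.

## Robot

A 7-joint arm with a two-finger parallel gripper is mounted at the origin on the work surface. World frame = base frame: x ahead of the robot, y to its left, z up, the work surface at z = 0. Lengths are in m, angles in degrees, forces in N, time in s.
With the tool pointing down it reaches from about 0.35 to 0.9 m from the base axis. Payload 7.2 kg.
Tool frame: the origin (TCP) lies at the very end of the fingers, on their centre line; the grasp point (between the pads) lies 19 mm behind it; z points along the fingers, y is the line along which they close (so a half turn about z gives the same grasp; the last joint's range is limited). The gripper opens to 85 mm and grips with 20 to 120 N. Pads are 22 mm wide; open, the fingers measure 114 mm over their backs; the gripper's body (76 mm by 85 mm) begins 54 mm behind the grasp point. The pads swing forward as they close: fully open they stand 13 mm farther back than shut.
Start: joints at [66.853, 23.554, -0.728, 91.456, 0.321, 64.991, -4.71], TCP at [0.206, -0.59, 0.202] pointing down, gripper open.
Joint ranges: [-169.25, 169.25], [-16.82, 113.86], [-84.01, 82.57], [7.8, 145.47], [-59.2, 239.2], [7.22, 106.19], [-163.78, 163.78]. Speed limits (degrees/s): [136.94, 136.94, 172.46, 172.46, 180, 180, 180].

## Interface

Orientations are given as [roll, pitch, yaw] about the fixed x, y, z axes, in that order (R = Rz(yaw) Ry(pitch) Rx(roll)).
In Python, from rig import r gives the robot as it stands.
- The arm moves only by the shell command python3 drive.py 'ROWS'. ROWS is 1 to 8 rows, parted by a bar, with the numbers parted by spaces; each row has 5 numbers: the finger opening in m, then dx, dy, dz in m, then a turn about the tool's z in degrees; each row is the pose to reach, as a shift and turn from the pose commanded when the command began, along the tool's axes at that moment; what a row does not reach only later rows make up. A row lasts 1/8 s, in which the tool goes at most 0.0625 m and 10.7 degrees, less where a joint would pass 70% of its speed; a pose out of reach is approached as far as the arm can. The fingers move at their own pace and stop on an object; the grip force is fixed at half the most. Time passes only in rows, so rows that do not move let the fingers close. It prints the time, the measured TCP pose, the force, the opening and the grip force at its end. Input that does not fit is refused with a message, and nothing moves.
- r.get_state(): the state, without advancing time (a new reading comes with each control period).
- r.grab_frame(name): name is "side" or "top" or "wrist"; returns the picture (384x512x3 uint8, red, green, blue); there is no depth.
- r.camera_info(name): a dict with "vertical_fov" (degrees; the focal length in pixels is half the picture's height over the tangent of half this angle, whatever the lens; pixels are square), "cx", "cy" (the principal point, pixels), "R" (3x3) and "t" (3): a world point X has camera coordinates R X + t; the wrist camera has in their place "tool_from_camera" (4x4, takes a point from camera to tool coordinates, whose origin is the TCP and whose axes are the flange's). Camera axes: x right, y down, z forward; pixel columns grow to the right and rows downward; lengths in m; the calibration is good to about 2 mm. A picture is of the moment at which its call begins: read the wrist's pose just before it. camera_info takes no time and is no camera call.
- r.job_done(): hands the job in; it is judged then, once.
The state is a dict: "t": time; "qpos": joint angles; "dq": joint speeds; "tau": joint torques, N m; "eef_pos": TCP position; "orientation": TCP orientation; "contact_force": force on the tool from outside, world axes, zero at the start; "moment": the same for the moment, N m; "finger_gap": finger opening in m; "grip_force": force on a finger pad.
Only numpy, scipy, OpenCV 4.12 (cv2) and the standard library are available. Lean on these libraries where they do the work, as an engineer would, in place of code of your own. Each camera call takes 0.05 s, during which the arm holds its last target. There are 200 camera calls.

## Working session

There is one attempt and no reset: what is moved stays moved. The work goes in short steps, Python scripts to look and compute and a shell command to move; the robot and the scene stay as the last step left them, time stands still between calls to the robot, and variables do not carry over. Pictures are saved under pics/ and viewed, at most 10 in all, crops included, and the job is handed in when it is done.

```bash
ls; mkdir -p pics; cat > h.py <<'E'
import numpy as np, cv2
from rig import r
def snap(n,f):
    im=r.grab_frame(n); cv2.imwrite(f'pics/{f}.png',im[:,:,::-1]); return im
def cam(n):
    c=r.camera_info(n); f=192/np.tan(np.radians(c['vertical_fov'])/2); return c,f
def ray(n,u,v):
    c,f=cam(n); R=np.array(c['R']); t=np.array(c['t'])
    return -R.T@t, R.T@np.array([(u-c['cx'])/f,(v-c['cy'])/f,1])
def onz(n,u,v,z):
    o,d=ray(n,u,v); return o+d*(z-o[2])/d[2]
def proj(n,X):
    c,f=cam(n); p=np.array(c['R'])@np.array(X)+np.array(c['t']); return p[:2]/p[2]*f+[c['cx'],c['cy']]
E
python3 - <<'E'
from h import *
a=snap('top','top0');b=snap('side','side0')
print(r.get_state())
for n in('top','side','wrist'):print(n,r.camera_info(n))
E
```

```text
drive.py
pics
rig.py
{'t': 0.1, 'qpos': array([66.85229676, 23.59712628, -0.72928424, 91.49911361,  0.31890072,
       64.99071716, -4.71088007]), 'dq': array([-0.02529782, -0.07291184,  0.07589022, -0.0994948 ,  0.00295553,
       -0.02381073,  0.0814309 ]), 'tau': array([ 3.23051034e-03, -6.01830196e+01,  6.84495214e-01, -3.00086904e+01,
        1.40500927e-02,  6.45773427e-03, -2.98105306e-05]), 'eef_pos': array([ 0.20577381, -0.5896315 ,  0.2012197 ]), 'orientation': array([-1.79915124e+02,  3.85560298e-03,  1.92403871e+01]), 'contact_force': array([-0.76647275, -0.31893674, -0.6837138 ]), 'moment': array([-0.00023283, -0.03882114,  0.00045269]), 'grip_force': 0.0, 'finger_gap': 0.08539808787655825}
top {'vertical_fov': 53.317000752824825, 'cx': 260.09201984651935, 'cy': 188.58789540362753, 'R': array([[-0.00579043, -0.99983858,  0.01700858],
       [-0.98299329,  0.00256919, -0.18362351],
       [ 0.18355017, -0.01778258, -0.98284949]]), 't': array([0.00164703, 0.58384179, 1.07817105])}
side {'vertical_fov': 47.506933866725554, 'cx': 251.267322764966, 'cy': 182.97862776344016, 'R': array([[ 0.99907443, -0.03780163, -0.02052608],
       [-0.03910509, -0.5994056 , -0.79948966],
       [ 0.01791856,  0.79955236, -0.60032904]]), 't': array([-0.57876351,  0.09265377,  1.27103224])}
wrist {'vertical_fov': 71.88404940167813, 'cx': 254.55429584968704, 'cy': 192.70669032295297, 'tool_from_camera': array([[-1.38289073e-04, -9.62097180e-01, -2.72706796e-01,
         6.86633368e-02],
       [ 9.99999905e-01, -2.04247482e-05, -4.35040378e-04,
         8.56360630e-04],
       [ 4.12981154e-04, -2.72706830e-01,  9.62097092e-01,
        -1.72000301e-01],
       [ 0.00000000e+00,  0.00000000e+00,  0.00000000e+00,
         1.00000000e+00]])}
```

View pics/top0.png

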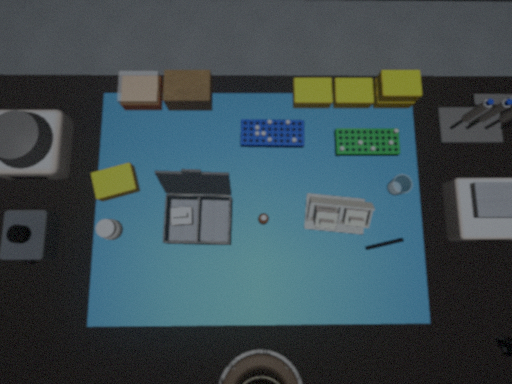

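View pics/side0.png

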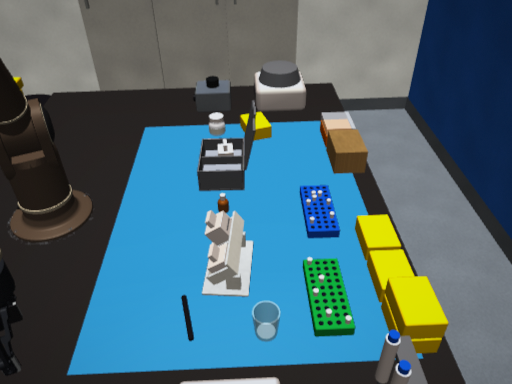

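```bash
python3 - <<'E'
from h import *
a=cv2.imread('pics/top0.png');b=cv2.imread('pics/side0.png')
T=cv2.resize(a[160:250,150:385],None,fx=3.4,fy=3.4,interpolation=2)
S=cv2.resize(b[195:295,195:265],None,fx=2.8,fy=2.8,interpolation=2)
C=cv2.resize(b[97:193,190:270],None,fx=2.8,fy=2.8,interpolation=2)
o=np.zeros((600,800,3),np.uint8)
o[:T.shape[0],:T.shape[1]]=T[:,:800]
o[310:310+S.shape[0],:S.shape[1]]=S; o[310:310+C.shape[0],300:300+C.shape[1]]=C
o=np.clip(o*1.5,0,255).astype(np.uint8)
cv2.imwrite('pics/crop0.png',o)
for p in[(198,220),(340,214),(264,218)]: print(onz('top',*p,0.05))
E
```

```text
[0.49181857 0.18088402 0.05      ]
[ 0.50784259 -0.23584225  0.05      ]
[ 0.49691128 -0.01183113  0.05      ]
```

View pics/crop0.png

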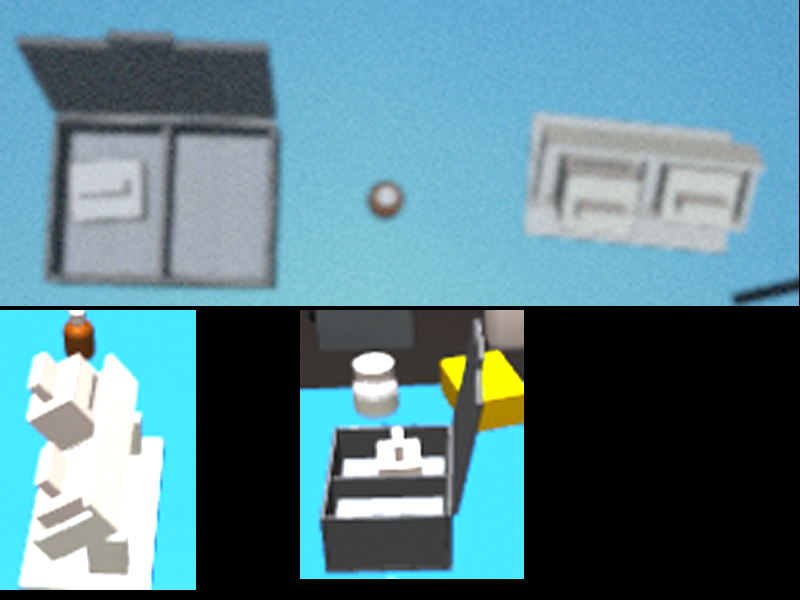

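```bash
python3 drive.py '0.085 0.2 -0.115 -0.08 12 | 0.085 0.4 -0.23 -0.08 23 | 0.085 0.4 -0.23 -0.08 23 | 0.085 0.4 -0.23 -0.08 23 | 0.085 0.4 -0.23 -0.08 23 | 0.085 0.4 -0.23 -0.08 23 | 0.085 0.4 -0.23 -0.08 23 | 0.085 0.4 -0.23 -0.08 23'
cat >> h.py <<'E'
from scipy.spatial.transform import Rotation as Ro
def wpose():
    s=r.get_state(); T=np.eye(4); T[:3,:3]=Ro.from_euler('xyz',s['orientation'],degrees=True).as_matrix(); T[:3,3]=s['eef_pos']; return T
def wray(T,u,v):
    c,f=cam('wrist'); M=T@np.array(c['tool_from_camera'])
    return M[:3,3], M[:3,:3]@np.array([(u-c['cx'])/f,(v-c['cy'])/f,1])
def wz(T,u,v,z):
    o,d=wray(T,u,v); return o+d*(z-o[2])/d[2]
def wproj(T,X):
    c,f=cam('wrist'); M=np.linalg.inv(T@np.array(c['tool_from_camera'])); p=M[:3,:3]@np.array(X)+M[:3,3]; return p[:2]/p[2]*f+[c['cx'],c['cy']]
def wsnap(name):
    T=wpose(); im=snap('wrist',name); np.save(f'pics/{name}.npy',T); return T,im
E
python3 -c "
from h import *
T,im=wsnap('w1');print(T)"
```

```text
t: 1.1
eef_pos: [0.5098, -0.2375, 0.2822]
orientation: [-179.9, -0.0, -3.5]
contact_force: [-1.2, -1.4, -0.7]
finger_gap: 0.0846
grip_force: 0.0
[[ 9.98107170e-01 -6.14961540e-02  5.47108454e-04  5.09798395e-01]
 [-6.14966899e-02 -9.98106762e-01  1.02367865e-03 -2.37514246e-01]
 [ 4.83120348e-04 -1.05538636e-03 -9.99999326e-01  2.82192792e-01]
 [ 0.00000000e+00  0.00000000e+00  0.00000000e+00  1.00000000e+00]]
```

View pics/w1.png

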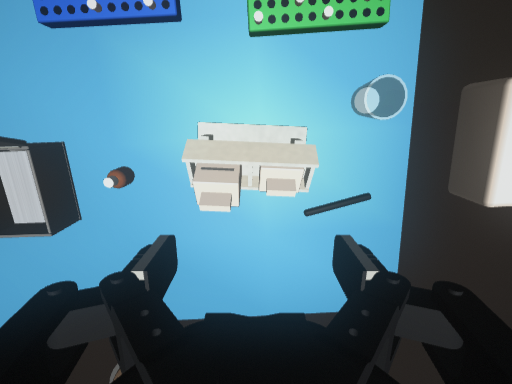

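```bash
python3 - <<'E'
import cv2
a=cv2.imread('pics/w1.png'); cv2.imwrite('pics/w1c.png',cv2.resize(a[115:217,175:330],None,fx=5,fy=5,interpolation=2))
from h import *
T=np.load('pics/w1.npy'); print(wz(T,250,165,.06),wz(T,250,160,0.1))
E
```

```text
[ 0.51079613 -0.23133241  0.06      ] [ 0.52443318 -0.23294873  0.1       ]
```

View pics/w1c.png

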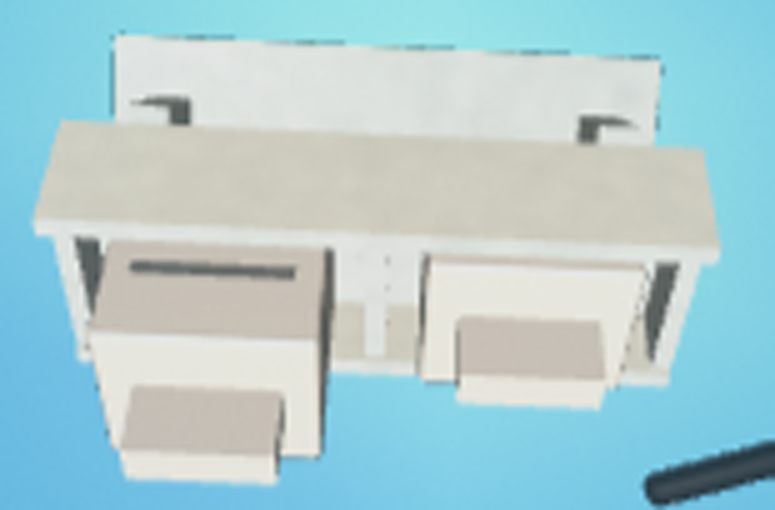

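```bash
python3 - <<'E'
from h import *
T=np.load('pics/w1.npy')
p=lambda x,y,z: wz(T,175+x/5,115+y/5,z)
a,b=p(116,36,.004),p(660,60,.004); d=a-b; print('base',a,b,np.linalg.norm(d),np.degrees(np.arctan2(d[1],d[0]))-90)
for q in[(457,403),(602,408),(459,375),(605,378)]:
  print(p(*q,.1062))
c=p(530,391,.1062);print('tabtop',c)
d=p(37,233,.11)-p(718,259,.11);print('backwall',np.linalg.norm(d),np.degrees(np.arctan2(d[1],d[0]))-90)
# tall tab top
print('talltop',p(200,467,.062+.084*.819))
# side view cross-check
print(proj('side',c),proj('top',c))
R=T[:3,:3]; print('tool shift to tabtop',R.T@(c-T[:3,3]))
E
```

```text
base [ 0.57724868 -0.14943585  0.004     ] [ 0.55856578 -0.32780263  0.004     ] 0.1793425773177402 -5.979600936888588
[ 0.47513238 -0.25229937  0.1062    ]
[ 0.47126728 -0.29191758  0.1062    ]
[ 0.4830399  -0.25323637  0.1062    ]
[ 0.47975433 -0.29290159  0.1062    ]
tabtop [ 0.47732441 -0.27237852  0.1062    ]
backwall 0.1786589561281132 -5.727800940928404
talltop [ 0.46929807 -0.18454096  0.130796  ]
[210.27968483 249.57487946] [358.01952907 222.45940395]
tool shift to tabtop [-0.03035351  0.03698103  0.17593922]
```

```bash
python3 drive.py '0.06 -0.0273 0.0369 0.12 2.4 | 0.06 -0.0273 0.0369 0.12 2.4 | 0.06 -0.0273 0.0369 0.12 2.4 | 0.06 -0.0273 0.0369 0.15 2.4 | 0.06 -0.0273 0.0369 0.165 2.4 | 0.06 -0.0273 0.0369 0.165 2.4 | 0.06 -0.0273 0.0369 0.165 2.4'
python3 -c "
from h import *
T,im=wsnap('w2');print(T)
cv2.imwrite('pics/w2c.png',cv2.resize(im[150:350,130:390,::-1],None,fx=3,fy=3))
X=np.array([.4803,-.2727,.090]);print(T[:3,:3].T@(X-T[:3,3]))"
```

```text
t: 2.02
eef_pos: [0.4792, -0.2763, 0.1184]
orientation: [180.0, -0.1, -6.1]
contact_force: [-0.4, 0.4, 0.2]
finger_gap: 0.06
grip_force: 0.0
[[ 9.94255104e-01 -1.07022182e-01  1.74395980e-03  4.79176181e-01]
 [-1.07021009e-01 -9.94256474e-01 -7.53118710e-04 -2.76327281e-01]
 [ 1.81454373e-03  5.62151784e-04 -9.99998196e-01  1.18382277e-01]
 [ 0.00000000e+00  0.00000000e+00  0.00000000e+00  1.00000000e+00]]
[ 0.00067767 -0.00374268  0.02838145]
```

View pics/w2c.png

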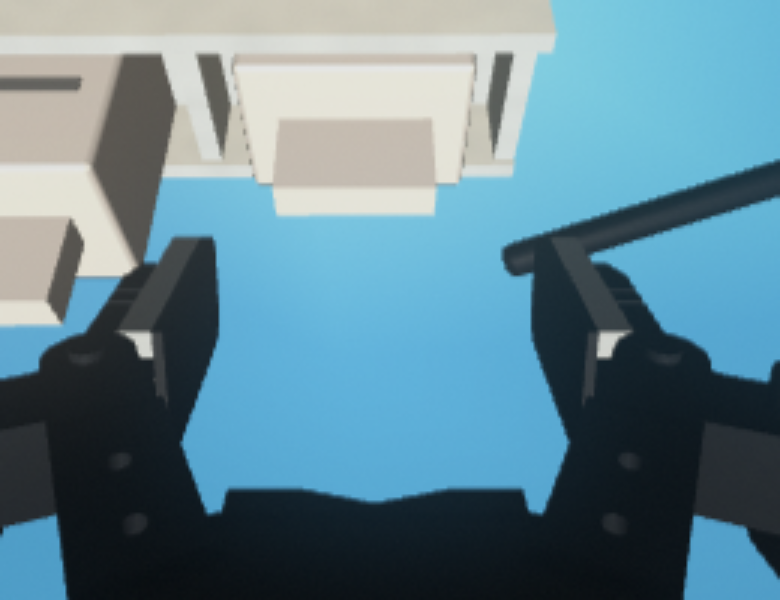

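```bash
python3 -c "
from h import *
T=np.load('pics/w2.npy')
c=wz(T,130+354.5/3,150+201/3,.1062);print(c)
for q in [(274,188),(435,188),(275,214),(435,214)]: print(wz(T,130+q[0]/3,150+q[1]/3,.1062))
X=c+[.003,0,0];X[2]=.09;print(T[:3,:3].T@(X-T[:3,3]), wproj(T,T[:3,3]))"
```

```text
[ 0.47771437 -0.2722864   0.1062    ]
[ 0.48323338 -0.25296888  0.1062    ]
[ 0.47897832 -0.29238199  0.1062    ]
[ 0.47641186 -0.25224906  0.1062    ]
[ 0.47214231 -0.29178961  0.1062    ]
[ 0.00104539 -0.00419825  0.02838187] [253.29882143 220.7477023 ]
```

```bash
python3 drive.py '0.06 0.001 -0.004 0.01 0 | 0.06 0.001 -0.004 0.02 0 | 0.06 0.001 -0.004 0.028 0 | 0.06 0.001 -0.004 0.028 0 | 0.045 0.001 -0.004 0.028 0 | 0.03 0.001 -0.004 0.028 0 | 0.03 0.001 -0.004 0.028 0 | 0.03 0.001 -0.004 0.028 0'
```

```text
t: 3.08
eef_pos: [0.4797, -0.2724, 0.0892]
orientation: [180.0, -0.0, -6.2]
contact_force: [-0.7, -0.1, 0.4]
finger_gap: 0.0298
grip_force: 0.0
```

```bash
python3 -c "
from h import *
T,im=wsnap('w3')
cv2.imwrite('pics/w3c.png',cv2.resize(im[150:350,130:390,::-1],None,fx=3,fy=3))"
```

```text
(no output)
```

View pics/w3c.png

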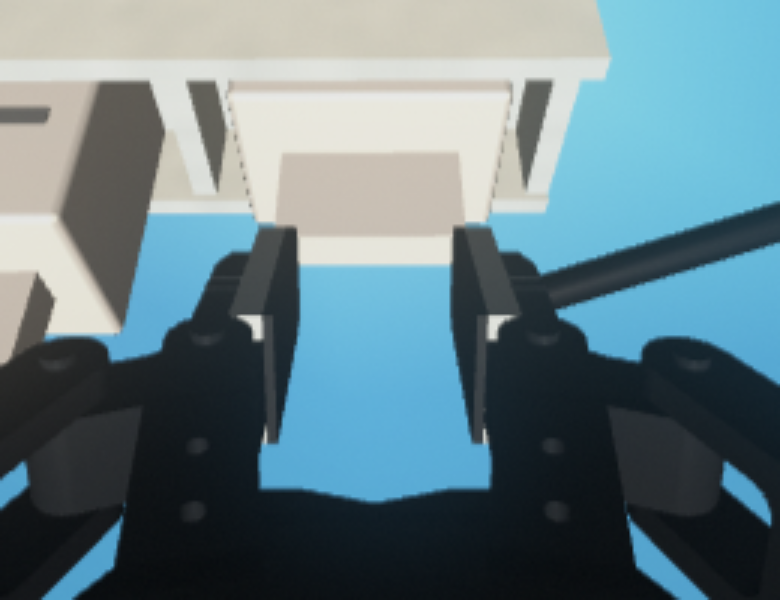

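```bash
python3 -c "
from h import *
T=np.load('pics/w3.npy')
f=lambda X:np.round((wproj(T,X)-[130,150])*3)
for z in(0,-.005,-.01,-.015,-.02):
  print(z,[f((T@[x,y,z,1])[:3]) for x,y in((.011,.015),(-.011,.015),(.011,-.015))])
s=np.array([.994,-.104,0]);C=np.array([.4777,-.2723,.1062])
yv=np.array([.104,.994,0]);xv=s*.819+np.array([0,0,.574])
for a in(-.006,.006):
  for b in(-.02,.02): print('tab',a,b,f(C+a*xv+b*yv))
for q in[(278,237),(460,237),(278,265),(455,265)]: print(wz(T,130+q[0]/3,150+q[1]/3,.1062))
"
```

```text
0 [array([436., 167.]), array([434., 256.]), array([304., 167.])]
-0.005 [array([437., 174.]), array([435., 265.]), array([302., 174.])]
-0.01 [array([439., 182.]), array([437., 275.]), array([300., 182.])]
-0.015 [array([441., 190.]), array([439., 285.]), array([298., 190.])]
-0.02 [array([443., 199.]), array([440., 296.]), array([296., 199.])]
tab -0.006 -0.02 [462. 265.]
tab -0.006 0.02 [279. 265.]
tab 0.006 -0.02 [467. 236.]
tab 0.006 0.02 [273. 236.]
[ 0.4829669  -0.25331656  0.1062    ]
[ 0.47883887 -0.29148565  0.1062    ]
[ 0.47657355 -0.25241242  0.1062    ]
[ 0.47251665 -0.28992236  0.1062    ]
```

```bash
python3 drive.py '0.06 0 0 0 0 | 0.06 0 0 0 0 | 0.06 0 0 0.008 0 | 0.06 0 0 0.014 0 | 0.06 0 0 0.018 0 | 0.06 0 0 0.018 0 | 0.03 0 0 0.018 0 | 0.03 0 0 0.018 0'; python3 drive.py '0.03 0 0 0.018 0 | 0.03 0 0 0.018 0'
```

```text
t: 4.12
eef_pos: [0.4798, -0.2722, 0.0716]
orientation: [-180.0, -0.0, -6.2]
contact_force: [-1.7, 1.5, 4.4]
finger_gap: 0.0366
grip_force: 59.5
t: 4.38
eef_pos: [0.484, -0.2726, 0.0579]
orientation: [179.9, -0.5, -6.2]
contact_force: [-2.4, 6.5, 34.3]
finger_gap: 0.0369
grip_force: 135.7
```

```bash
python3 drive.py '0.037 0 0 -0.012 0 | 0.06 0 0 -0.018 0 | 0.06 0 0 -0.018 0 | 0.06 0 0 -0.018 0'; python3 -c "
from h import *
T,im=wsnap('w4');print(T[:3,3])
cv2.imwrite('pics/w4c.png',cv2.resize(im[150:350,130:390,::-1],None,fx=3,fy=3))"
```

```text
t: 4.88
eef_pos: [0.4792, -0.2722, 0.0704]
orientation: [-180.0, 0.0, -6.2]
contact_force: [-0.1, 0.4, -0.3]
finger_gap: 0.0601
grip_force: 0.0
[ 0.47917823 -0.27224559  0.07044576]
```

View pics/w4c.png

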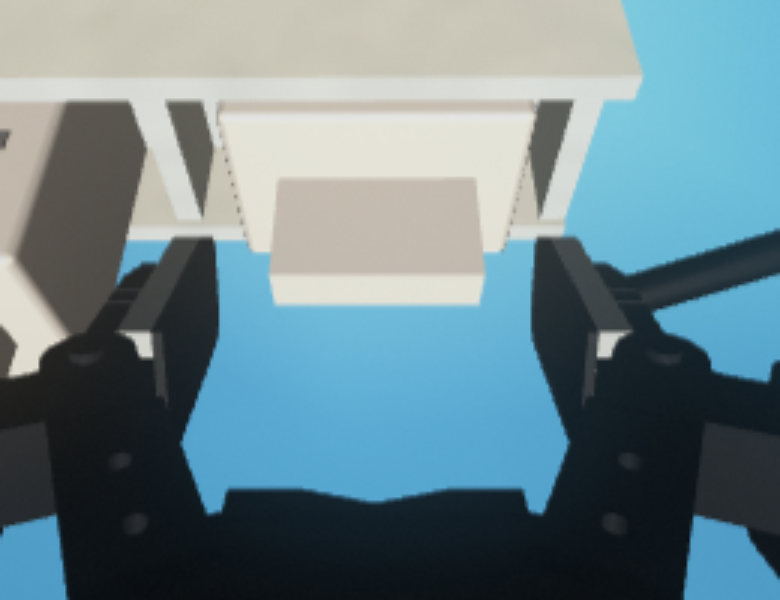

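```bash
python3 drive.py '0.055 0 0 0.005 0 | 0.055 0 0 0.01 0 | 0.055 0 0 0.01 0 | 0.03 0 0 0.01 0 | 0.03 0 0 0.01 0 | 0.03 0 0 0.01 0'
```

```text
t: 5.68
eef_pos: [0.4796, -0.2724, 0.0612]
orientation: [180.0, -0.0, -6.2]
contact_force: [-1.9, 0.9, 3.2]
finger_gap: 0.0382
grip_force: 60.6
```

```bash
python3 drive.py '0.03 -0.006 0 -0.008 0 | 0.03 -0.011 0 -0.016 0 | 0.03 -0.017 0 -0.025 0 | 0.03 -0.025 0 -0.036 0 | 0.03 -0.034 0 -0.049 0 | 0.03 -0.034 0 -0.06 0 | 0.03 -0.034 0 -0.06 0'; python3 -c "
from h import *
T,im=wsnap('w5');a=im[130:350,100:420,::-1]
b=snap('side','s5')[180:290,180:260,::-1]
o=np.zeros((440,800,3),np.uint8);o[:,:640]=cv2.resize(a,(640,440));o[:220,640:]=cv2.resize(b,(160,220));cv2.imwrite('pics/c5.png',o)"
```

```text
t: 6.55
eef_pos: [0.4466, -0.2691, 0.1223]
orientation: [179.9, -0.1, -6.2]
contact_force: [0.1, -1.1, -2.2]
finger_gap: 0.0381
grip_force: 60.7
```

View pics/c5.png

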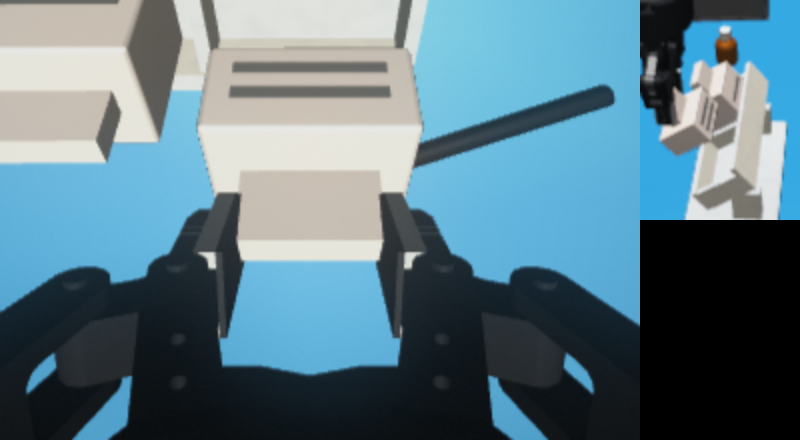

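```bash
python3 drive.py '0.03 -0.04 0 0 0 | 0.03 -0.08 0 0 0 | 0.03 -0.08 -0.05 0 0 | 0.03 -0.08 -0.11 0.03 0 | 0.03 -0.08 -0.16 0.06 0 | 0.03 -0.08 -0.16 0.09 0 | 0.03 -0.08 -0.16 0.096 0 | 0.03 -0.08 -0.16 0.098 0';python3 drive.py '0.03 0 0 0.003 0 | 0.03 0 0 0.006 0 | 0.03 0 0 0.009 0'
```

```text
t: 7.65
eef_pos: [0.3835, -0.1014, 0.023]
orientation: [180.0, 0.0, -6.2]
contact_force: [0.6, -0.2, -0.9]
finger_gap: 0.0384
grip_force: 60.9
t: 8.02
eef_pos: [0.3837, -0.1013, 0.0142]
orientation: [180.0, -0.1, -6.2]
contact_force: [-3.3, -0.1, 16.0]
finger_gap: 0.0384
grip_force: 63.0
```

```bash
python3 drive.py '0.03 0 0 -0.001 0 | 0.042 0 0 -0.001 0 | 0.055 0 0 -0.001 0 | 0.07 0 0 -0.001 0 | 0.07 0 0 -0.001 0 | 0.07 0 0 -0.001 0';python3 drive.py '0.085 0 0 -0.05 0 | 0.085 -0.02 0 -0.12 0 | 0.085 -0.02 0 -0.18 0 | 0.085 -0.02 0 -0.18 0 | 0.085 -0.02 0 -0.18 0 | 0.085 -0.02 0 -0.18 0'
python3 - <<'E'
from h import *
T,im=wsnap('w6');print(T[:3,3])
hsv=cv2.cvtColor(im,cv2.COLOR_RGB2HSV)
m=((hsv[...,1]<60)&(hsv[...,2]>120)).astype(np.uint8)
n,l,s,c=cv2.connectedComponentsWithStats(m)
for i in range(1,n):
  if s[i,4]>150: print(s[i],c[i],np.round(im[l==i].mean(0)), wz(T,*c[i],.04))
E
```

```text
t: 8.78
eef_pos: [0.3834, -0.101, 0.015]
orientation: [180.0, 0.0, -6.2]
contact_force: [0.1, 1.1, -0.0]
finger_gap: 0.0699
grip_force: 0.0
t: 9.52
eef_pos: [0.3625, -0.0986, 0.1935]
orientation: [-180.0, 0.2, -6.2]
contact_force: [1.1, -0.8, -1.1]
finger_gap: 0.0854
grip_force: 0.0
[ 0.36253558 -0.09863093  0.19354147]
[  276     0   210    84 13569] [365.78716191  39.96646768] [222. 222. 216.] [ 0.49903994 -0.23684384  0.04      ]
[   0    6   79  137 6204] [36.29142489 83.97082527] [187. 192. 196.] [0.49427538 0.13745718 0.04      ]
[152  54  15  18 210] [158.77142857  62.43333333] [223. 226. 227.] [ 0.50132321 -0.00648808  0.04      ]
[ 231  107   49   42 2036] [254.81139489 127.39440079] [234. 237. 238.] [ 0.41948396 -0.10589072  0.04      ]
[  0 143  80  11 266] [ 40.61278195 148.02631579] [127. 132. 134.] [0.42319635 0.15643222 0.04      ]
```

```bash
cat >> h.py <<'E'
def white(im,u,v,smax=60,vmin=120):
    hsv=cv2.cvtColor(im,cv2.COLOR_RGB2HSV)
    m=((hsv[...,1]<smax)&(hsv[...,2]>vmin)).astype(np.uint8)
    n,l,s,c=cv2.connectedComponentsWithStats(m)
    i=l[int(v),int(u)]; return (l==i).astype(np.uint8)
E
python3 - <<'E'
from h import *
T=np.load('pics/w6.npy');im=cv2.imread('pics/w6.png')[:,:,::-1].copy()
m=white(im,254,127)
k=cv2.findContours(m,0,1)[0][0]; rc=cv2.minAreaRect(k); bp=cv2.boxPoints(rc); print(rc)
P=np.array([wz(T,*p,.032) for p in bp]); print(P, P.mean(0))
print([np.linalg.norm(P[i]-P[i-1]) for i in range(4)])
g=cv2.cvtColor(im,cv2.COLOR_RGB2GRAY)[100:155,225:287]
for row in g[::2,::2]: print(' '.join(f'{v:3d}' for v in row))
E
```

```text
((255.0, 127.5), (41.0, 48.0), 90.0)
[[ 0.44585563 -0.08003438  0.032     ]
 [ 0.4396845  -0.13721937  0.032     ]
 [ 0.39108661 -0.13322235  0.032     ]
 [ 0.3975148  -0.07361706  0.032     ]] [ 0.41853538 -0.10602329  0.032     ]
[np.float64(0.0487649170034345), np.float64(0.05751700331365905), np.float64(0.04876198850852338), np.float64(0.0599509136041207)]
184 185 184 183 184 184 184 185 185 185 185 185 184 185 185 185 185 184 184 184 184 184 184 184 184 184 184 183 183 182 183
185 185 185 185 185 185 185 185 185 185 186 186 185 185 185 185 185 184 184 186 185 184 184 183 184 184 184 184 184 183 183
185 186 186 186 185 186 185 186 185 185 185 185 186 185 185 186 185 185 184 184 185 185 185 184 184 184 183 184 184 184 183
186 186 187 185 185 185 186 186 186 185 185 185 186 186 186 186 186 185 186 185 185 186 185 185 185 184 185 184 184 184 184
186 186 186 220 226 229 229 229 230 231 231 232 232 232 232 232 232 233 232 233 233 233 233 234 234 233 234 229 184 184 184
186 187 187 232 238 238 238 239 239 238 239 239 239 239 239 239 239 239 239 239 239 239 239 239 239 239 239 232 185 1
[... 2034 characters left out ...]
 239 239 239 239 239 239 239 239 239 239 239 239 239 239 239 239 156 189 189 189
192 193 192 179 239 239 239 239 239 239 239 239 239 239 239 239 239 239 239 239 239 239 239 239 239 239 239 156 189 190 188
192 193 192 192 232 233 233 233 232 233 233 233 233 233 233 233 233 233 233 233 233 235 235 235 235 235 235 184 189 190 189
193 193 194 193 193 193 193 193 193 193 193 192 193 192 193 192 192 193 192 191 192 191 191 191 190 190 190 190 190 190 190
193 194 194 193 193 193 193 193 193 194 193 193 193 192 192 192 192 192 192 192 192 191 191 191 192 190 191 190 191 190 189
194 194 193 194 194 193 193 193 193 193 193 193 194 193 193 192 192 193 193 192 192 191 192 191 191 191 191 191 190 190 190
```

```bash
python3 drive.py '0.085 0.03 -0.285 -0.107 -6 | 0.085 0.03 -0.285 -0.107 -6 | 0.085 0.03 -0.285 -0.107 -6 | 0.085 0.03 -0.285 -0.107 -6 | 0.085 0.03 -0.285 -0.107 -6 | 0.085 0.03 -0.285 -0.107 -6 | 0.085 0.03 -0.285 -0.107 -6 | 0.085 0.03 -0.285 -0.107 -6'
python3 - <<'E'
from h import *
T,im=wsnap('w7');print(T[:3,3],r.get_state()['qpos'].round(1))
cv2.imwrite('pics/w7c.png',cv2.resize(im[0:260,90:430,::-1],None,fx=2.3,fy=2.3))
E
```

```text
t: 10.58
eef_pos: [0.4236, 0.1797, 0.3009]
orientation: [179.9, 0.1, -0.3]
contact_force: [0.0, 0.5, -0.4]
finger_gap: 0.0851
grip_force: 0.0
[0.42362113 0.1797187  0.30089038] [   3.8    5.3  -34.9  102.8    3.2   73.  -122.3]
```

View pics/w7c.png

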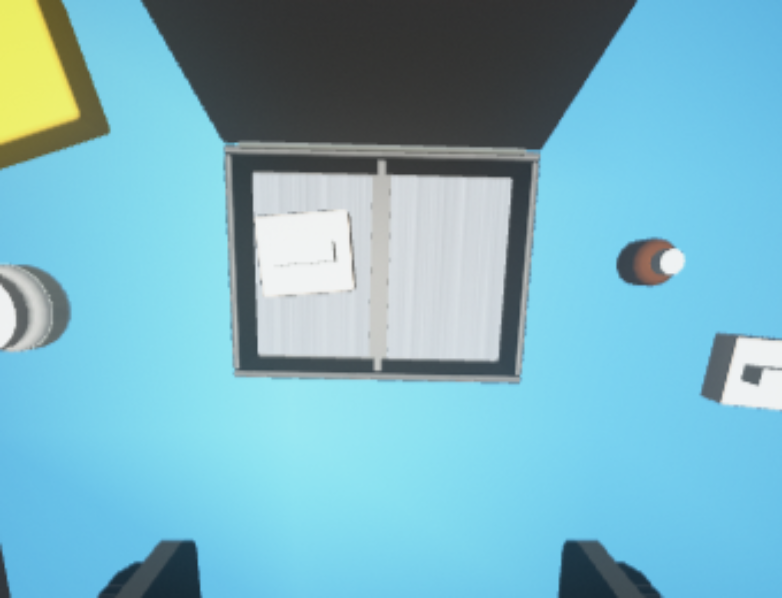

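```bash
python3 - <<'E'
from h import *
T=np.load('pics/w7.npy')
p=lambda x,y,z: wz(T,90+x/2.3,y/2.3,z)
C=[p(*q,.075) for q in[(234,377),(521,382),(540,152),(226,146)]]
for c in C: print(c.round(4))
L=lambda a,b:np.linalg.norm(a-b)
print('sizes',[L(C[i],C[i-1]) for i in range(4)])
for a,b,o in((0,1,0),(1,2,90),(0,3,90),(3,2,0)):
  d=C[b]-C[a]; print('ang',np.degrees(np.arctan2(d[1],d[0])))
m=np.mean(C,0);print('case',m)
S=[p(*q,.065) for q in[(255,216),(348,210),(355,290),(265,297)]]
print('loaded',np.mean(S,0),[L(S[i],S[i-1]) for i in range(4)])
for a,b in((1,0),(2,3)):
  d=S[b]-S[a];print('yaw',np.degrees(np.arctan2(d[1],d[0]))-90)
for z in(.02,.025,.03,.035,.04):
  D=[p(*q,z) for q in[(391,177),(512,180),(499,360),(387,359)]]
  print(z,[round(L(D[i],D[i-1]),4) for i in range(4)],np.mean(D,0))
E
```

```text
[0.4252 0.2738 0.075 ]
[0.4209 0.0845 0.075 ]
[0.5598 0.0814 0.075 ]
[0.564  0.2688 0.075 ]
sizes [np.float64(0.13891874599212478), np.float64(0.18928426510483204), np.float64(0.13899363378125326), np.float64(0.1874340301503082)]
ang -91.29605090495214
ang -1.2790946285126625
ang -2.0422275050736785
ang -91.26955957338306
case [0.49246258 0.17714158 0.075     ]
loaded [0.50255205 0.22473687 0.065     ] [np.float64(0.0497331921171821), np.float64(0.05865591894319843), np.float64(0.04886603340517145), np.float64(0.058839429623964885)]
yaw 3.1845957296696525
yaw 4.032094414872091
0.02 [np.float64(0.1252), np.float64(0.0833), np.float64(0.124), np.float64(0.0834)] [0.49041212 0.12912678 0.02      ]
0.025 [np.float64(0.1238), np.float64(0.0824), np.float64(0.1226), np.float64(0.0824)] [0.49043964 0.12967401 0.025     ]
0.03 [np.float64(0.1224), np.float64(0.0815), np.float64(0.1213), np.float64(0.0815)] [0.49046717 0.13022125 0.03      ]
0.035 [np.float64(0.121), np.float64(0.0806), np.float64(0.1199), np.float64(0.0806)] [0.49049469 0.13076848 0.035     ]
0.04 [np.float64(0.1196), np.float64(0.0796), np.float64(0.1185), np.float64(0.0797)] [0.49052222 0.13131571 0.04      ]
```

```bash
python3 drive.py '0.06 -0.0045 0.06 0.0 -10 | 0.06 -0.0045 0.12 0.0 -21 | 0.06 -0.0045 0.18 0.03 -32 | 0.06 -0.0045 0.24 0.06 -42 | 0.06 -0.0045 0.2857 0.1 -53 | 0.06 -0.0045 0.2857 0.15 -63 | 0.06 -0.0045 0.2857 0.19 -74 | 0.06 -0.0045 0.2857 0.2 -84.1';python3 drive.py '0.05 0 0 0.01 0 | 0.05 0 0 0.01 0 | 0.05 0 0 0.01 0'
python3 - <<'E'
from h import *
T,im=wsnap('w8');X=np.array([.4178,-.106,.010]);print(T[:3,:3].T@(X-T[:3,3]),Ro.from_matrix(T[:3,:3]).as_euler('xyz',degrees=True))
f=lambda X:wproj(T,X)
c=np.radians(-6.2);xv=np.array([np.cos(c),np.sin(c),0]);yv=np.array([-np.sin(c),np.cos(c),0])
for z,a,b in((.032,.025,.03),(.054,.006,.02)):
  print(z,[f(X*[1,1,0]+[0,0,z]+xv*i*a+yv*j*b).round(0) for i,j in((1,1),(1,-1),(-1,-1),(-1,1))])
hsv=cv2.cvtColor(im,cv2.COLOR_RGB2HSV);m=((hsv[...,1]<60)&(hsv[...,2]>120)).astype(np.uint8)
n,l,s,ce=cv2.connectedComponentsWithStats(m)
for i in range(1,n):
  if s[i,4]>300: print(s[i],ce[i])
e=cv2.Canny(cv2.cvtColor(im,cv2.COLOR_RGB2GRAY),8,25); 
ls=cv2.HoughLinesP(e[90:300,150:360],1,np.pi/360,25,minLineLength=25,maxLineGap=4)
print((ls[:,0]+[150,90,150,90])[:25] if ls is not None else 0)
E
```

```text
t: 11.62
eef_pos: [0.4149, -0.1057, 0.0984]
orientation: [-179.6, 0.0, 77.7]
contact_force: [0.3, -0.1, 1.8]
finger_gap: 0.0598
grip_force: 0.0
t: 12.0
eef_pos: [0.4192, -0.1045, 0.0928]
orientation: [179.9, 0.0, 77.4]
contact_force: [0.4, -1.2, 0.0]
finger_gap: 0.05
grip_force: 0.0
[-0.00170673 -0.0011838   0.08277829] [1.79909862e+02 1.33389579e-02 7.74262000e+01]
0.032 [array([278., 162.]), array([283., 224.]), array([231., 230.]), array([222., 168.])]
0.054 [array([258., 181.]), array([263., 226.]), array([249., 227.]), array([243., 182.])]
[323  47  23  27 460] [333.98695652  60.40217391]
[ 223  162   60   67 3304] [253.56083535 194.85623487]
[ 309  196  133  102 4429] [377.24881463 232.76111989]
[ 353  319   60   65 1300] [375.90461538 352.12461538]
[[258 188 263 225]
 [259 182 265 225]
 [309 208 359 202]
 [200 299 212 256]
 [224 167 253 164]
 [298 261 309 299]
 [225 189 232 228]
 [193 259 206 227]
 [226 163 272 157]
 [193 265 198 297]
 [280 192 282 222]
 [312 227 327 258]
 [182 255 197 227]
 [302 227 316 258]
 [314 284 317 258]
 [246 165 272 162]
 [223 169 231 221]
 [308 206 358 200]]
```

```bash
python3 drive.py '0.05 -0.0017 -0.0012 0.04 -6.4 | 0.05 -0.0017 -0.0012 0.06 -6.4 | 0.05 -0.0017 -0.0012 0.072 -6.4 | 0.05 -0.0017 -0.0012 0.08 -6.4 | 0.05 -0.0017 -0.0012 0.083 -6.4 | 0.05 -0.0017 -0.0012 0.083 -6.4 | 0.0 -0.0017 -0.0012 0.083 -6.4 | 0.0 -0.0017 -0.0012 0.083 -6.4';python3 drive.py '0 0 0 0 0 | 0 0 0 0 0'
```

```text
t: 13.05
eef_pos: [0.4173, -0.1059, 0.0093]
orientation: [180.0, 0.0, 84.0]
contact_force: [0.8, -0.2, 0.8]
finger_gap: 0.0142
grip_force: 0.0
t: 13.3
eef_pos: [0.4175, -0.1059, 0.0093]
orientation: [180.0, 0.0, 84.0]
contact_force: [-0.1, 0.5, 3.3]
finger_gap: 0.0105
grip_force: 63.0
```

```bash
python3 drive.py '0 0 0 -0.03 0 | 0 0 0 -0.08 0 | 0 0.03 0.006 -0.13 0 | 0 0.08 0.016 -0.135 -2 | 0 0.13 0.026 -0.135 -4.5 | 0 0.18 0.036 -0.135 -4.5 | 0 0.22 0.045 -0.135 -4.5 | 0 0.2434 0.0486 -0.135 -4.5';python3 drive.py '0 0 0 0 0 | 0 0 0 0 0'
python3 - <<'E'
from h import *
T=wpose();X=np.array([.4913,.1311,.050]);print(T[:3,:3].T@(X-T[:3,3]))
E
```

```text
t: 14.3
eef_pos: [0.4908, 0.1335, 0.1435]
orientation: [-179.9, -0.0, 88.6]
contact_force: [0.4, 0.2, -3.0]
finger_gap: 0.0104
grip_force: 62.3
t: 14.55
eef_pos: [0.4904, 0.1301, 0.1435]
orientation: [-179.9, 0.1, 88.4]
contact_force: [-0.5, -0.1, -1.5]
finger_gap: 0.0105
grip_force: 62.2
[0.00108268 0.00099797 0.09346281]
```

```bash
python3 drive.py '0 0.001 0.001 0.03 0 | 0 0.001 0.001 0.055 0 | 0 0.001 0.001 0.072 0 | 0 0.001 0.001 0.082 0 | 0 0.001 0.001 0.088 0 | 0 0.001 0.001 0.088 0';python3 drive.py '0 0 0 0.002 0 | 0 0 0 0.004 0 | 0 0 0 0.006 0 | 0 0 0 0.006 0'
```

```text
t: 15.3
eef_pos: [0.4921, 0.1321, 0.056]
orientation: [180.0, 0.0, 88.5]
contact_force: [0.0, 0.2, -2.2]
finger_gap: 0.0104
grip_force: 62.2
t: 15.8
eef_pos: [0.492, 0.1321, 0.0499]
orientation: [-180.0, 0.0, 88.5]
contact_force: [-0.6, 0.9, -1.9]
finger_gap: 0.0104
grip_force: 62.2
```

```bash
for i in 1 2; do :; done; python3 drive.py '0 0 0 0.002 0 | 0 0 0 0.004 0 | 0 0 0 0.006 0 | 0 0 0 0.008 0 | 0 0 0 0.010 0 | 0 0 0 0.012 0';python3 drive.py '0 0 0 0.002 0 | 0 0 0 0.004 0 | 0 0 0 0.006 0 | 0 0 0 0.008 0 | 0 0 0 0.010 0 | 0 0 0 0.011 0'
```

```text
t: 16.55
eef_pos: [0.4923, 0.1322, 0.038]
orientation: [180.0, -0.0, 88.5]
contact_force: [-0.2, -0.6, 4.3]
finger_gap: 0.0105
grip_force: 63.1
t: 17.3
eef_pos: [0.4922, 0.1321, 0.0269]
orientation: [180.0, -0.0, 88.5]
contact_force: [1.9, -0.5, 3.9]
finger_gap: 0.0104
grip_force: 63.1
```

Deck is yielding at ~6 N; a little farther to the stop.

```bash
python3 drive.py '0 0 0 0.002 0 | 0 0 0 0.004 0 | 0 0 0 0.005 0 | 0 0 0 0.005 0';python3 drive.py '0 0 0 0.001 0 | 0 0 0 0.002 0'
```

```text
t: 17.8
eef_pos: [0.4921, 0.1322, 0.0218]
orientation: [-180.0, -0.0, 88.5]
contact_force: [2.8, -0.6, 1.2]
finger_gap: 0.0105
grip_force: 62.8
t: 18.05
eef_pos: [0.4923, 0.1322, 0.0201]
orientation: [180.0, -0.0, 88.5]
contact_force: [1.2, -1.5, 10.3]
finger_gap: 0.0102
grip_force: 64.0
```

```bash
python3 drive.py '0 0 0 0.001 0 | 0 0 0 0.001 0';
```

```text
t: 18.3
eef_pos: [0.4924, 0.1322, 0.02]
orientation: [179.9, 0.0, 88.5]
contact_force: [-0.7, -1.7, 15.8]
finger_gap: 0.0104
grip_force: 64.7
```

```bash
python3 drive.py '0.01 0 0 -0.002 0 | 0.03 0 0 -0.002 0 | 0.045 0 0 -0.002 0 | 0.045 0 0 -0.002 0 | 0.045 0 0 -0.012 0 | 0.045 0 0 -0.04 0 | 0.045 0 0 -0.08 0 | 0.045 0 0 -0.08 0';python3 drive.py '0 0.04 0.0035 0 0 | 0 0.08 0.007 0 0 | 0 0.0928 0.0078 0 0 | 0 0.0928 0.0078 0 0 | 0 0.0928 0.0078 0 0 | 0 0.0928 0.0078 0.015 0 | 0 0.0928 0.0078 0.028 0 | 0 0.0928 0.0078 0.028 0'
```

```text
t: 19.3
eef_pos: [0.4941, 0.133, 0.1023]
orientation: [179.7, -0.1, 88.5]
contact_force: [0.5, -0.1, -0.8]
finger_gap: 0.0449
grip_force: 0.0
t: 20.3
eef_pos: [0.5013, 0.2237, 0.0693]
orientation: [-179.8, 0.1, 88.4]
contact_force: [0.4, -0.7, 0.1]
finger_gap: 0.0001
grip_force: 0.0
```

```bash
python3 - <<'E'
from h import *
T,im=wsnap('w9');print(T[:3,3])
# loaded tab top prediction and short cart prediction vs mask
hsv=cv2.cvtColor(im,cv2.COLOR_RGB2HSV);m=((hsv[...,1]<60)&(hsv[...,2]>200)).astype(np.uint8)
n,l,s,ce=cv2.connectedComponentsWithStats(m)
for i in range(1,n):
  if s[i,4]>200: print(s[i],ce[i])
c=np.radians(3.6);xv=np.array([np.cos(c),np.sin(c),0]);yv=np.array([-np.sin(c),np.cos(c),0])
X=np.array([.5025,.2247,0])
for z,a,b in((.065,.025,.03),(.087,.006,.02)):
  print(z,[wproj(T,X+[0,0,z]+xv*i*a+yv*j*b).round(0) for i,j in((1,1),(1,-1),(-1,-1),(-1,1))])
E
```

```text
[0.50131461 0.22370866 0.06930817]
[135 151  18 126 333] [143.34834835 208.74174174]
[143 152 203   3 509] [246.3280943  152.80746562]
[  171   157   152    93 11581] [245.50427424 199.50513773]
[344 167  14 104 340] [350.88823529 215.56176471]
0.065 [array([289., 172.]), array([294., 251.]), array([226., 257.]), array([216., 178.])]
0.087 [array([263., 197.]), array([268., 256.]), array([250., 258.]), array([244., 199.])]
```

```bash
python3 drive.py '0 0.001 0.001 0.002 0 | 0 0.001 0.001 0.004 0 | 0 0.001 0.001 0.006 0 | 0 0.001 0.001 0.008 0 | 0 0.001 0.001 0.010 0 | 0 0.001 0.001 0.010 0';python3 drive.py '0 0 0 0.002 0 | 0 0 0 0.004 0 | 0 0 0 0.006 0 | 0 0 0 0.008 0'
```

```text
t: 21.1
eef_pos: [0.5032, 0.2256, 0.0608]
orientation: [-180.0, 0.0, 88.5]
contact_force: [-0.8, -0.1, -0.7]
finger_gap: 0.0001
grip_force: 0.0
t: 21.6
eef_pos: [0.5035, 0.2257, 0.0531]
orientation: [180.0, -0.0, 88.5]
contact_force: [-2.0, -0.9, 3.8]
finger_gap: -0.0006
grip_force: 2.4
```

```bash
python3 drive.py '0 0 0 0.002 0 | 0 0 0 0.004 0 | 0 0 0 0.006 0 | 0 0 0 0.008 0 | 0 0 0 0.010 0 | 0 0 0 0.012 0';python3 drive.py '0 0 0 0.001 0 | 0 0 0 0.002 0 | 0 0 0 0.003 0';python3 drive.py '0 0 0 0.001 0 | 0 0 0 0.002 0'
```

```text
t: 22.35
eef_pos: [0.5034, 0.2257, 0.0409]
orientation: [180.0, -0.0, 88.5]
contact_force: [-0.0, -0.5, 3.9]
finger_gap: 0.0
grip_force: 2.3
t: 22.72
eef_pos: [0.5034, 0.2257, 0.038]
orientation: [180.0, -0.0, 88.5]
contact_force: [0.4, 0.0, 4.5]
finger_gap: -0.0001
grip_force: 2.2
t: 22.98
eef_pos: [0.5034, 0.2257, 0.0359]
orientation: [180.0, -0.0, 88.5]
contact_force: [0.8, -1.3, 4.4]
finger_gap: 0.0
grip_force: 2.2
```

```bash
python3 drive.py '0 0 0 0.001 0 | 0 0 0 0.002 0';python3 drive.py '0 0 0 0.001 0 | 0 0 0 0.002 0'
```

```text
t: 23.22
eef_pos: [0.5038, 0.2258, 0.0355]
orientation: [179.9, 0.0, 88.5]
contact_force: [-4.8, -3.8, 27.7]
finger_gap: -0.0001
grip_force: 13.6
t: 23.48
eef_pos: [0.5041, 0.2259, 0.0353]
orientation: [179.8, 0.0, 88.5]
contact_force: [-11.0, -6.9, 43.8]
finger_gap: -0.0001
grip_force: 22.4
```

```bash
python3 drive.py '0 0 0 -0.01 0 | 0 0 0 -0.06 0 | 0 0 0 -0.12 0 | 0 0 0 -0.18 0 | 0 0 0 -0.22 0 | 0 0 0 -0.22 0 | 0 0 0 -0.22 0';python3 drive.py '0 -0.046 0.05 0 0 | 0 -0.046 0.1 0 0 | 0 -0.046 0.157 0 0 | 0 -0.046 0.157 0 0 | 0 -0.046 0.157 0 0 | 0 -0.046 0.157 0 0'
python3 - <<'E'
from h import *
print(r.get_state()['qpos'].round(1))
a=snap('side','s10');b=snap('top','t10');T,w=wsnap('w10')
H=np.array([.5625,.1753,.075])
for th in(1.6,1.7,1.8,1.9):
  e=H+.154*np.array([-np.cos(th),0,np.sin(th)])
  print(th,proj('side',e).round(1),proj('side',e+[0,-.09,-.014]).round(1),proj('top',e).round(1),proj('top',e+[0,.09,-.014]).round(1))
# lid dark blob in start side/top pictures
a=cv2.imread('pics/top0.png');g=a.max(2)
for y in range(164,186): print(y,' '.join(f'{v:3d}' for v in g[y,184:212:3]))
E
```

```text
t: 24.35
eef_pos: [0.5027, 0.2252, 0.2508]
orientation: [-179.9, 0.1, 88.5]
contact_force: [0.5, -0.1, 0.0]
finger_gap: -0.0002
grip_force: 0.0
t: 25.1
eef_pos: [0.6578, 0.1761, 0.2518]
orientation: [-180.0, 0.0, 88.5]
contact_force: [0.1, -0.4, 0.2]
finger_gap: 0.0
grip_force: 0.0
[ -0.4  30.3 -29.6  77.3  14.9  76.2 -31.5]
1.6 [243.2 109. ] [244.1 128.5] [190.7 182.5] [155.9 183.7]
1.7 [248.5 109.2] [249.6 128.6] [191.  176.6] [156.3 177.9]
1.8 [253.6 109.9] [255.1 129.3] [191.3 171. ] [156.8 172.3]
1.9 [258.6 111. ] [260.3 130.4] [191.8 165.7] [157.5 167.1]
164 138 139 141 140 141 139 142 142 137 139
165 141 141 143 140 139 140 140 140 138 139
166 139 138 141 140 140 138 140 140 142 137
167 138 137 140 142 137 140 139 141 139 140
168 124 131 132 134 131 131 141 140 139 142
169 100 111 113 113 111 113 139 138 138 140
170  81  86  91  87  94  91 132 133 135 141
171  69  64  79  77  81  83 116 121 118 127
172  60  58  65  61  64  65  90 101  99 107
173  55  54  49  55  47  46  80  91  91  83
174  49  47  47  46  53  49  68  66  72  70
175  47  53  53  51  48  47  51  57  56  58
176  51  48  51  43  49  50  48  51  51  50
177  50  42  43  48  52  50  47  48  47  56
178  47  51  44  48  47  50  43  49  43  48
179  53  55  47  44  51  47  45  49  53  52
180  44  51  49  48  46  51  54  45  47  55
181  51  49  50  52  54  47  47  52  52  42
182  51  50  43  46  49  50  48  46  47  45
183  48  51  52  52  52  39  47  46  46  50
184  47  44  49  45  43  46  52  46  47  49
185  45  47  50  52  46  51  43  50  50  44
```

```bash
python3 drive.py '0 0 0 0.04 0 | 0 0 0 0.077 0 | 0 0 0 0.077 0 | 0 0 0 0.077 0 | 0 0 -0.012 0.077 0 | 0 0 -0.024 0.077 0 | 0 0 -0.036 0.077 0 | 0 0 -0.046 0.077 0';python3 drive.py '0 0 -0.01 0 0 | 0 0 -0.02 0 0 | 0 0 -0.03 0 0 | 0 0 -0.04 0 0'
```

```text
t: 26.25
eef_pos: [0.6127, 0.1768, 0.1757]
orientation: [179.9, -0.0, 88.5]
contact_force: [2.0, -0.8, 2.2]
finger_gap: 0.0002
grip_force: 1.2
t: 26.75
eef_pos: [0.5724, 0.1777, 0.1749]
orientation: [-180.0, 0.0, 88.5]
contact_force: [1.5, -0.3, 1.5]
finger_gap: 0.0001
grip_force: 0.9
```

```bash
python3 drive.py '0 0 -0.01 0 0 | 0 0 -0.02 0 0 | 0 0 -0.03 0 0 | 0 0 -0.04 0 0 | 0 0 -0.05 0 0';python3 drive.py '0 0 -0.008 0.004 0 | 0 0 -0.016 0.009 0 | 0 0 -0.024 0.015 0 | 0 0 -0.032 0.022 0 | 0 0 -0.038 0.03 0'
```

```text
t: 27.38
eef_pos: [0.5224, 0.1791, 0.175]
orientation: [180.0, -0.0, 88.5]
contact_force: [2.2, -0.2, -0.5]
finger_gap: -0.0002
grip_force: 0.6
t: 28.0
eef_pos: [0.4845, 0.1801, 0.1444]
orientation: [-180.0, 0.0, 88.5]
contact_force: [-0.1, 1.2, 2.0]
finger_gap: 0.0001
grip_force: 0.6
```

```bash
python3 drive.py '0 0 -0.006 0.009 0 | 0 0 -0.01 0.018 0 | 0 0 -0.014 0.027 0 | 0 0 -0.017 0.036 0 | 0 0 -0.019 0.045 0 | 0 0 -0.02 0.053 0';python3 drive.py '0 0 0 0.006 0 | 0 0 0 0.012 0 | 0 0 0 0.018 0 | 0 0 0 0.022 0 | 0 0 0 0.026 0'
```

```text
t: 28.75
eef_pos: [0.4649, 0.1806, 0.0913]
orientation: [-180.0, 0.0, 88.5]
contact_force: [-0.9, -0.6, 1.4]
finger_gap: 0.0
grip_force: 0.5
t: 29.38
eef_pos: [0.4652, 0.1807, 0.0658]
orientation: [180.0, -0.0, 88.5]
contact_force: [-0.9, -0.3, 1.2]
finger_gap: -0.0
grip_force: 0.5
```

```bash
python3 drive.py '0 0 0 0.003 0 | 0 0 0 0.006 0 | 0 0 0 0.009 0 | 0 0 0 0.0105 0';python3 drive.py '0 0 0 0.001 0 | 0 0 0 0.002 0'
```

```text
t: 29.88
eef_pos: [0.465, 0.1807, 0.0553]
orientation: [-180.0, 0.0, 88.5]
contact_force: [-0.4, -0.1, 1.5]
finger_gap: -0.0001
grip_force: 0.4
t: 30.12
eef_pos: [0.4652, 0.1807, 0.0541]
orientation: [180.0, 0.0, 88.5]
contact_force: [-5.8, -3.0, 17.9]
finger_gap: 0.0001
grip_force: 8.9
```

```bash
python3 drive.py '0 0 0 0.0006 0 | 0 0 0 0.0006 0';python3 drive.py '0 0 0 -0.01 0 | 0 0 0 -0.05 0 | 0 0 0 -0.1 0 | 0 0 0 -0.13 0 | 0 0 0 -0.13 0 | 0 -0.1 0 -0.16 0 | 0 -0.16 0 -0.16 0 | 0 -0.16 0 -0.16 0'
python3 - <<'E'
from h import *
for f,rg in(('side',None),('top',None)):
  im=snap(f,f+'end'); hsv=cv2.cvtColor(im,cv2.COLOR_RGB2GRAY)
H=np.array([.5625,.1753,.083])
def scan(n,im,A,B,k=25):
  g=im.max(2); return ' '.join(str(g[tuple(np.round(proj(n,A+(B-A)*t)).astype(int)[::-1])]) for t in np.linspace(0,1,k))
for n in('side','top'):
  im=cv2.imread(f'pics/{n}end.png')
  y=.07 if n=='side' else .0
  print(n,'lid row x .39->.59:',scan(n,im,np.array([.39,.15,.083]),np.array([.59,.15,.083])))
  print(n,'lip x .38->.46:',scan(n,im,np.array([.38,.177,.083]),np.array([.46,.177,.083])))
E
```

```text
t: 30.38
eef_pos: [0.4652, 0.1807, 0.0542]
orientation: [180.0, 0.0, 88.5]
contact_force: [-5.8, -3.0, 16.8]
finger_gap: 0.0001
grip_force: 8.2
t: 31.38
eef_pos: [0.4601, 0.0174, 0.2123]
orientation: [-179.9, 0.1, 88.3]
contact_force: [0.1, -0.2, -0.6]
finger_gap: 0.0
grip_force: 0.0
side lid row x .39->.59: 213 213 206 66 84 120 234 233 234 233 234 233 234 233 234 234 234 233 233 145 125 155 214 214 214
side lip x .38->.46: 213 214 213 213 213 214 214 213 199 134 120 120 118 117 121 120 120 155 228 234 233 233 233 233 233
top lid row x .39->.59: 152 151 151 150 90 117 147 152 153 151 153 151 151 154 149 151 155 150 152 135 109 113 150 149 149
top lip x .38->.46: 153 152 154 152 151 154 153 150 140 122 114 117 114 115 120 119 113 129 144 152 152 154 152 154 153
```

```bash
python3 - <<'E'
from h import *
def scan(n,im,A,B,k=22):
  A,B=np.array(A),np.array(B); return [tuple(int(v) for v in im[tuple(np.round(proj(n,A+(B-A)*t)).astype(int)[::-1])]) for t in np.linspace(0,1,k)]
for n in('side','top'):
  for f in('0','end'):
    im=cv2.imread(f'pics/{n}{f}.png')[:,:,::-1]
    print(n,f,'y .06->.29 x.47',scan(n,im,[.47,.06,.083],[.47,.29,.083]))
    print(n,f,'upright lid pt',scan(n,im,[.585,.175,.2],[.585,.175,.14],3))
E
```

```text
side 0 y .06->.29 x.47 [(42, 42, 43), (90, 90, 92), (185, 192, 205), (186, 192, 206), (170, 176, 188), (42, 43, 43), (42, 42, 43), (42, 42, 43), (61, 61, 63), (175, 180, 192), (186, 192, 205), (187, 194, 206), (61, 62, 65), (42, 41, 42), (42, 42, 43), (41, 42, 43), (41, 41, 42), (42, 42, 44), (88, 89, 90), (49, 157, 213), (83, 121, 144), (110, 108, 99)]
side 0 upright lid pt [(46, 46, 47), (46, 46, 48), (46, 46, 46)]
side end y .06->.29 x.47 [(42, 42, 43), (70, 71, 73), (73, 73, 75), (117, 117, 121), (185, 187, 190), (229, 231, 234), (229, 231, 234), (228, 231, 233), (229, 231, 234), (229, 231, 233), (229, 231, 233), (229, 231, 233), (228, 231, 233), (229, 231, 233), (228, 231, 233), (228, 231, 233), (228, 231, 233), (229, 231, 233), (228, 231, 233), (153, 154, 157), (91, 115, 131), (111, 109, 99)]
side end upright lid pt [(229, 231, 0), (229, 231, 0), (116, 90, 0)]
top 0 y .06->.29 x.47 [(85, 131, 144), (86, 130, 144), (59, 87, 97), (103, 109, 114), (112, 116, 124), (109, 113, 121), (109, 117, 122), (105, 114, 117), (106, 113, 119), (113, 119, 124), (66, 68, 76), (101, 105, 112), (110, 117, 123), (111, 117, 123), (111, 116, 124), (105, 113, 119), (108, 114, 122), (110, 115, 122), (80, 85, 92), (54, 60, 63), (75, 121, 140), (71, 120, 139)]
top 0 upright lid pt [(39, 46, 48), (42, 46, 50), (45, 50, 52)]
top end y .06->.29 x.47 [(83, 73, 69), (82, 75, 70), (74, 66, 61), (39, 45, 43), (134, 139, 143), (145, 150, 153), (145, 149, 153), (142, 148, 151), (144, 148, 153), (142, 147, 152), (145, 148, 153), (145, 150, 154), (146, 149, 154), (144, 147, 152), (140, 146, 151), (141, 147, 153), (140, 146, 151), (141, 146, 151), (142, 145, 152), (102, 105, 109), (85, 129, 146), (76, 126, 147)]
top end upright lid pt [(75, 127, 150), (76, 125, 149), (80, 130, 151)]
```

```bash
python3 -c "
from rig import r
print(r.job_done())"
```

```text
the job is handed in; nothing more can be done
None
```

I handed the job in at about 31 s: the short cartridge is upright in the free bay, both cartridges were pressed down to their stops, and the lid is shut on the rim; the judge's verdict was not shown. I stood the cartridge on the bench to regrasp it upright, an early mistyped move pressed it into its pocket at about 34 N, and the loaded cartridge's press peaked at about 44 N against the 60 N limit.

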